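# Clamp the rinser's drain tray: swing the clip over and spin its wing nut home

### The arm

A 7-joint arm with a two-finger parallel gripper is mounted at the origin on the work surface. World frame = base frame: x ahead of the robot, y to its left, z up, the work surface at z = 0. Lengths are in m, angles in rad, forces in N, time in s.
With the tool pointing down it reaches from about 0.425 to 0.875 m from the base axis. Payload 8.4 kg.
Tool frame: the origin (TCP) lies at the very end of the fingers, on their centre line; the grasp point (between the pads) lies 19 mm behind it; x points along the fingers, z is the direction in which the jaws open and shut, and the axes are right-handed (so a half turn about x gives the same grasp; the last joint's range is limited). The gripper opens to 85 mm and grips with 20 to 120 N. Pads are 22 mm wide; open, the fingers measure 114 mm over their backs; the gripper's body (76 mm by 85 mm) begins 54 mm behind the grasp point. The pads swing forward as they close: fully open they stand 13 mm farther back than shut.
Start: joints at [-1.375, 0.333, 0.04, 1.465, -0.013, 1.343, -0.059], TCP at [0.189, 0.622, 0.193] pointing down, gripper open.
Joint ranges: [-2.58, 2.58], [-0.38, 2.09], [-1.3, 1.39], [0.25, 2.4], [-1.5, 4.64], [0.08, 2.09], [-2.65, 2.65]. Speed limits (rad/s): [2.22, 2.22, 2.79, 2.79, 3.14, 3.14, 3.14].

### API

Orientations are given as [roll, pitch, yaw] about the fixed x, y, z axes, in that order (R = Rz(yaw) Ry(pitch) Rx(roll)).
In Python, from workcell import env gives the robot as it stands.
- The arm moves only by the shell command python3 -m crank 'ROWS' [FORCE]. ROWS is JSON, a list of rows, each a list of 3 entries, a list of its own where there are three numbers: the shift along the tool's x, y, z in cm, then the turn, a rotation vector about the tool's x, y, z in rad, then the opening, from 0 (shut) to 1 (fully open). A call has 1 to 20 rows; each row is the pose to reach, as a shift and turn from the pose commanded when the call began, along the tool's axes at that moment; what a row does not reach only later rows make up. A row lasts 1/10 s, in which the tool goes at most 50 mm and 8.59 degrees, less where a joint would pass 70% of its speed; a pose out of reach is approached as far as the arm can. A call with a gripper value outside its range is refused whole. The fingers move at their own pace and stop on an object; FORCE is the grip in N (left out, the last holds). Time passes only in rows, so rows that repeat a pose let the fingers close. It gives the time, the measured TCP pose, the force and the opening at its end, in the units of the state.
- env.get_obs(): the state, without advancing time (a new reading comes with each control period).
- env.capture(name): name is "scene" or "side" or "wrist"; returns the picture (384x512x3 uint8, red, green, blue); there is no depth.
- env.camera_info(name): a dict with "K" (3x3 intrinsics, pixels), "world_to_cam" (4x4, takes a point from world to camera coordinates); the wrist camera has in their place "tool_from_camera" (4x4, takes a point from camera to tool coordinates, whose origin is the TCP and whose axes are the tool frame's). Camera axes: x right, y up, looking along -z (the intrinsics and any distortion apply to the point x, -y, -z); pixel columns grow to the right and rows downward; lengths in m; the calibration is good to about 2 mm. A picture is of the moment at which its call begins: read the wrist's pose just before it. camera_info takes no time and is no camera call.
- env.close_job(): hands the job in, once; it reports no verdict.
Trained networks look in the newest picture that a camera, given by its name, has taken for a name from the list of things; names that differ only in an ending like _2 or _b are one class to them, and where a whole thing is asked for, a point or a joint stands for the part that bears it (a point fixed in the world has none). Each returns a list of dicts, best first, with "conf" (0 to 1); they miss things now and then, are a little off and sometimes report something else, mostly with a low value. They report only what shows in the picture. A call takes as long as a camera call.
- env.spot_in(camera, name): "extent" ([centre column, centre row, width, height] in pixels, round what is visible of it).
- env.spot_point(camera, name): "xy" ([column, row] in pixels: a listed point, or the origin of a listed thing).
The state is a dict: "t": time; "qpos": joint angles; "joint_vel": joint speeds; "tau": joint torques, N m; "tool_pos": TCP position; "tcp_rot": TCP orientation; "wrist_force": force on the tool from outside, world axes, zero at the start; "wrist_torque": the same for the moment, N m; "width": finger opening in m.
Only numpy, scipy, OpenCV 4.12 (cv2) and the standard library are available. Lean on these libraries where they do the work, as an engineer would, in place of code of your own. Each camera call takes 0.05 s, during which the arm holds its last target. There are 200 camera calls.

### The job

Clamp the bottle rinser's drain tray: with a fingertip push the swing clip's upright tab clockwise (seen from above) until the clip lies over the tray against its stop pin, then spin the loose wing nut above it clockwise with repeated fingertip strokes on its wings until it stops, almost a full turn. Only push: pinch neither the clip nor the nut. Leave the bottles and everything else standing about where they are, and finish clear.

Things in the scene. Friction and masses are not known exactly. Their poses are not given: they have to be found in the camera images.
- rinser: the bottle rinser, fixed to the table, its place and yaw vary: a grey clamp block (110 x 100 mm, top 36 mm above the table) on the robot's side and, beyond it (its +x), a steel drain tray with rows of holes (220 x 300 mm, top 38 mm). Origin on the table under the axis of the threaded stud (12 mm across, top 96 mm above the table) that carries the swing clip and, above it, the wing nut. Its x points from the stud to the tray, y to the left of that, z up.
- stud (a point): point on the stud's axis, 68 mm above the table: mid-height of the nut's wings.
- clip (a joint): the plain steel swing clip, a flat bar turning about the stud under the nut: 22 mm wide, upper face 50 mm above the table, reaching 110 mm from the axis. 0: it points along the rinser's +y (left, off the tray); it turns clockwise seen from above to 1.571 = home against the stop pin, pointing along the rinser's +x, over the tray. Starts at 0 to 0.45. Turning it takes about 1.5 N at the tab and it stays where it is left.
- clip_tab (a point): middle of the clip's upright tab, 70 mm above the table and 95 mm from the stud's axis: a plate 6 mm thick, 30 mm long (along the clip), from 50 to 82 mm above the table. Push it on its broad face, the one on the anticlockwise side.
- wingnut (a joint): the brass wing nut (72 mm across its wings), its angle, clockwise seen from above. At 0 wing_a points along the rinser's +x and wing_b opposite; at 6.283 (one full turn) it is home: it stops hard, wings in line with the closed clip. Starts at 0.3 to 1.7, so it needs about 4.6 to 6 rad (three quarters of a turn to nearly a full turn). It does not rise or sink. It is loose: about 1 N at a wing's end turns it and it stays where it is left.
- wing_a (a point): outer end of one wing, 36 mm from the axis and 68 mm above the table. Each wing is an upright plate 8 mm thick, from 10 to 36 mm from the axis and from 56 to 82 mm above the table.
- wing_b (a point): outer end of the other wing, opposite, the same.
- stop_pin (a point): top of the fixed stop pin that the clip comes to rest against: 10 mm across, 48 mm from the stud's axis and 0.34 rad clockwise of the rinser's +x, its top 80 mm above the table. It stands 7 mm outside the circle of the wing ends, so a finger going round the nut outside the wings meets it: stop short and go back over the top.
- wing_pushfaces: the halves of the two wings with the faces pushed to turn the nut clockwise (origin on the stud's axis, on the table).
- wing_backfaces: the other halves of the wings, with the opposite faces (same origin). A hard push on both kinds of faces at once is a pinch.
- clip_pushside: the half of the clip and its tab on the anticlockwise side, the one to push (origin on the stud's axis, on the table).
- clip_farside: the other half of the clip and tab (same origin). A hard push on both sides at once is a pinch.
- bottle_l: capped brown glass bottle, 58 mm across, 175 mm tall, standing on the left of the tray, far from the clamp; origin at its foot. Leave it alone.
- bottle_r: the same on the right of the tray. Leave it alone.
- bung: black rubber bung, 34 mm across, 30 mm tall, on the tray, right of the clamp; origin at its foot. Leave it alone.
- cap_cup: white ceramic cup, 64 mm across, 45 mm tall, on the tray, left of the clamp; origin at its foot. Leave it alone.
- brush: hand brush lying on the table, off to the right. Leave it alone.
- jar: lidded jar, 70 mm across, 90 mm tall, on the table, off to the left. Leave it alone.
- spanner: steel spanner lying on the table, near left. Leave it alone.

How it is judged:
By the outcome, as a careful person would: the job done as asked, in the order asked, and still so for the second after the job is handed in, with the robot touching nothing.
It also fails if it takes over 58 s, if anything falls off the work surface, if the arm or the gripper's body presses on something with over 40 N, if the wrist force passes 120 N, or if a joint passes its speed limit or range.

## Working session

There is one attempt and no reset: what is moved stays moved. The work goes in short steps, Python scripts to look and compute and a shell command to move; the robot and the scene stay as the last step left them, time stands still between calls to the robot, and variables do not carry over. Pictures are saved under pics/ and viewed, about 8 in all and at most 12, crops included, and the job is handed in when it is done.

```bash
mkdir -p pics; ls; cat > h.py <<'E'
import numpy as np, cv2
from workcell import env
from scipy.spatial.transform import Rotation as R
def pose():
    o=env.get_obs(); return np.array(o["tool_pos"]),R.from_euler('xyz',o["tcp_rot"]).as_matrix()
def ray(cam,px):
    ci=env.camera_info(cam);K=np.array(ci["K"])
    d=ci.get("dist",ci.get("distortion"))
    u=cv2.undistortPoints(np.array([[px]],float),K,None if d is None else np.array(d,float))[0,0]
    v=np.array([u[0],-u[1],-1.])
    if "world_to_cam" in ci:
        M=np.linalg.inv(np.array(ci["world_to_cam"]))
    else:
        p,r=pose();T=np.eye(4);T[:3,:3]=r;T[:3,3]=p;M=T@np.array(ci["tool_from_camera"])
    return M[:3,3],M[:3,:3]@v
def at(cam,px,z):
    o,d=ray(cam,px);return o+d*(z-o[2])/d[2]
def snap(cam,fn):
    im=env.capture(cam);cv2.imwrite(fn,im[:,:,::-1]);return im
def pts(cam,names):
    for n,z in names.items():
        for q in env.spot_point(cam,n)[:2]:
            print(cam,n,np.round(q["xy"],1),round(q["conf"],2),np.round(at(cam,q["xy"],z),4))
Z=dict(stud=.068,clip_tab=.07,wing_a=.068,wing_b=.068,stop_pin=.08,rinser=0.,bung=.038,cap_cup=.038,bottle_l=.038,bottle_r=.038)
E
python3 - <<'E'
from h import *
for c in("scene","side"):
    im=snap(c,f"pics/{c}0.png");print({k:v for k,v in env.camera_info(c).items() if k not in("world_to_cam",)})
    pts(c,Z)
print(env.get_obs())
print(env.camera_info("wrist"))
E
```

```text
pics
{'K': array([[490.29656705,   0.        , 244.29758016],
       [  0.        , 490.29656705, 189.59174414],
       [  0.        ,   0.        ,   1.        ]])}
scene stud [256.6 183.9] 0.69 [0.5344 0.006  0.068 ]
scene clip_tab [284.9 189.6] 0.74 [0.5539 0.0826 0.07  ]
scene wing_a [262.9 175.6] 0.72 [0.5034 0.0232 0.068 ]
scene wing_a [240.7 191.4] 0.58 [ 0.5627 -0.0366  0.068 ]
scene wing_b [262.9 175.6] 0.72 [0.5034 0.0232 0.068 ]
scene wing_b [240.7 191.4] 0.58 [ 0.5627 -0.0366  0.068 ]
scene stop_pin [240.4 191.7] 0.84 [ 0.5738 -0.0372  0.08  ]
scene rinser [253.9 197.4] 0.82 [5.267e-01 3.000e-04 0.000e+00]
scene bung [197.9 211.8] 0.64 [ 0.6128 -0.1497  0.038 ]
scene bung [241.2 190.4] 0.57 [ 0.5339 -0.036   0.038 ]
scene cap_cup [273.5 242.6] 0.67 [0.7052 0.0517 0.038 ]
scene cap_cup [392.7 200.5] 0.19 [0.5557 0.3809 0.038 ]
scene bottle_l [262.2 264. ] 0.86 [0.7696 0.0229 0.038 ]
scene bottle_l [264.5 173.8] 0.68 [0.4694 0.0289 0.038 ]
scene bottle_r [262.2 264. ] 0.86 [0.7696 0.0229 0.038 ]
scene bottle_r [264.5 173.8] 0.68 [0.4694 0.0289 0.038 ]
{'K': array([[486.4526
[... 1396 characters left out ...]
7072921, -2.03715051]), 'wrist_force': array([-0.22767412, -0.40055189, -0.4079782 ]), 'wrist_torque': array([0.03184175, 0.01454567, 0.03623508]), 'width': 0.08537160306940063}
{'K': array([[316.63221928,   0.        , 260.65907921],
       [  0.        , 316.63221928, 191.28715484],
       [  0.        ,   0.        ,   1.        ]]), 'tool_from_camera': array([[ 3.41250537e-04,  2.98047329e-01, -9.54551032e-01,
        -1.81027965e-01],
       [ 7.51579654e-04,  9.54550742e-01,  2.98047507e-01,
         7.66506970e-02],
       [ 9.99999659e-01, -8.19130007e-04,  1.01734645e-04,
         2.85551681e-05],
       [ 0.00000000e+00,  0.00000000e+00,  0.00000000e+00,
         1.00000000e+00]])}
```

```bash
python3 - <<'E'
import cv2,numpy as np
a=cv2.imread("pics/scene0.png")[130:300,150:360];b=cv2.imread("pics/side0.png")[140:290,170:380]
a=cv2.resize(a,None,fx=3,fy=3)[:, :630];cv2.imwrite("pics/a.png",a)
from h import *
p,r=pose();print(np.round(r,3))
for c in("scene","side"):print(np.linalg.inv(env.camera_info(c)["world_to_cam"])[:3,3])
E
```

```text
[[-0.    -0.957  0.291]
 [-0.     0.291  0.957]
 [-1.     0.    -0.   ]]
[ 1.41158965 -0.01636972  1.08191719]
[1.75660138 0.70116476 1.08438573]
```

View pics/a.png

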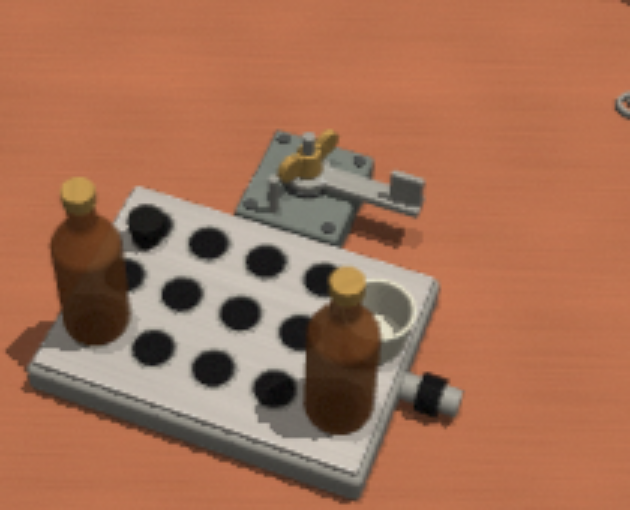

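The scene camera looks back at the robot: stud and nut are at about (256,184), the clip tab at about (285,192), and the stop pin at about (241,192). The tray is towards the viewer, with the bung and one bottle on the left, and the cup and the other bottle on the right. Next I move the wrist camera over the stud.

```bash
python3 -m crank '[[[-0.5,-12,-11.5],[0.3,0,0],0],[[-2,-50.6,-47.5],[1.27,0,0],0],[[-2,-50.6,-47.5],[1.27,0,0],0],[[-2,-50.6,-47.5],[1.27,0,0],0],[[-2,-50.6,-47.5],[1.27,0,0],0],[[-2,-50.6,-47.5],[1.27,0,0],0],[[-2,-50.6,-47.5],[1.27,0,0],0],[[-2,-50.6,-47.5],[1.27,0,0],0],[[-2,-50.6,-47.5],[1.27,0,0],0],[[-2,-50.6,-47.5],[1.27,0,0],0],[[-2,-50.6,-47.5],[1.27,0,0],0],[[-2,-50.6,-47.5],[1.27,0,0],0],[[-2,-50.6,-47.5],[1.27,0,0],0],[[-2,-50.6,-47.5],[1.27,0,0],0],[[-2,-50.6,-47.5],[1.27,0,0],0],[[-2,-50.6,-47.5],[1.27,0,0],0],[[-2,-50.6,-47.5],[1.27,0,0],0],[[-2,-50.6,-47.5],[1.27,0,0],0],[[-2,-50.6,-47.5],[1.27,0,0],0]]'
python3 - <<'E'
from h import *
p,r=pose();print(p,np.round(r,3),env.get_obs()["qpos"])
im=snap("wrist","pics/w0.png");pts("wrist",Z)
cv2.imwrite("pics/w0b.png",cv2.resize(im[:,:,::-1],None,fx=1.5,fy=1.5))
E
```

```text
t: 3.0
tool_pos: [0.5347, 0.0216, 0.213]
tcp_rot: [1.715, 1.57, 1.723]
wrist_force: [-0.7, -0.0, -0.2]
width: 0.0
[0.53471593 0.02159238 0.21295262] [[-0.    -0.008  1.   ]
 [ 0.     1.     0.008]
 [-1.     0.    -0.   ]] [-0.77207027  0.08653183  0.69807166  1.74389544 -0.05764073  1.33175347
 -0.05416942]
wrist stud [252.7 194.1] 0.94 [ 0.5261 -0.0076  0.068 ]
wrist clip_tab [288.3 111. ] 0.86 [0.5615 0.0798 0.07  ]
wrist clip_tab [379.7 313.7] 0.35 [ 0.681  -0.1592  0.07  ]
wrist wing_a [231.9 174.4] 0.87 [0.5041 0.0139 0.068 ]
wrist wing_a [275.4 215.8] 0.63 [ 0.5513 -0.0329  0.068 ]
wrist wing_b [231.9 174.4] 0.87 [0.5041 0.0137 0.068 ]
wrist wing_b [275.4 215.8] 0.63 [ 0.5513 -0.0331  0.068 ]
wrist stop_pin [290.5 224.5] 0.91 [ 0.5671 -0.0383  0.08  ]
wrist stop_pin [275.8 216.6] 0.36 [ 0.5511 -0.0293  0.08  ]
wrist rinser [256.4 179.8] 0.65 [ 0.5294 -0.0107  0.    ]
wrist rinser [256.5 177.3] 0.55 [ 0.5295 -0.0074  0.    ]
wrist bung [317.2 292. ] 0.53 [ 0.6098 -0.1518  0.038 ]
wrist cap_cup [256.3 175.5] 0.66 [0.5297 0.0047 0.038 ]
wrist cap_cup [413.1 136.5] 0.58 [0.7049 0.0508 0.038 ]
wrist bottle_l [378.2 312.2] 0.6 [ 0.6932 -0.1828  0.038 ]
wrist bottle_r [378.2 312.2] 0.6 [ 0.6932 -0.1828  0.038 ]
```

View pics/w0b.png

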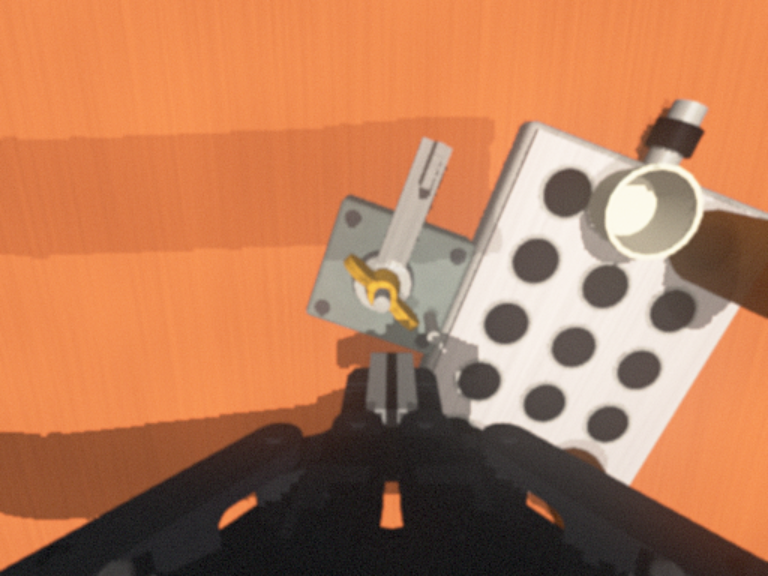

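The wrist view shows stud and nut at about (381,290), wing ends at (350,263) and (413,323), tab at (433,165), and pin at (435,336), in the 1.5× picture. From this I get stud ≈ (0.527, -0.009), rinser yaw ≈ -17°, clip ≈ 0.07 rad and nut ≈ 0.48 rad.

```bash
cat >> h.py <<'E'
S=np.array([.5268,-.0088]);YAW=np.radians(-17.1)
def row(x,y,z,az,opening,P=None):
    """row for tool-down pose with tool z at world azimuth az"""
    p,r=P or pose()
    d=r.T@(np.array([x,y,z])-p)*100
    a=np.arctan2(r[1,2],r[0,2]);t=-((az-a+np.pi)%(2*np.pi)-np.pi)
    return [[round(float(v),1) for v in d],[round(float(t),2),0,0],opening]
E
python3 - <<'E'
from h import *
t=np.radians(68.7)
f=lambda t,d:S+.093*np.array([np.cos(t),np.sin(t)])+d*np.array([-np.sin(t),np.cos(t)])
a=f(t,.032);print(a)
print(row(*a,.15,t-np.pi/2,0));print(row(*a,.061,t-np.pi/2,0))
P=(np.array([*a,.061]),R.from_euler('z',t-np.pi/2).as_matrix()@np.array([[0,0,1.],[0,1,0],[-1,0,0]]))
for th in np.linspace(t,YAW,16):print(row(*f(th,.013),.061,th-np.pi/2,0,P))
E
```

```text
[0.53076825 0.08947132]
[[6.3, 6.9, -0.4], [0.38, 0, 0], 0]
[[15.2, 6.9, -0.4], [0.38, 0, 0], 0]
[[0.0, -0.0, 1.9], [-0.0, 0, 0], 0]
[[0.0, 0.1, 2.8], [0.1, 0, 0], 0]
[[0.0, 0.1, 3.8], [0.2, 0, 0], 0]
[[0.0, -0.0, 4.7], [0.3, 0, 0], 0]
[[0.0, -0.2, 5.6], [0.4, 0, 0], 0]
[[0.0, -0.5, 6.5], [0.5, 0, 0], 0]
[[0.0, -0.9, 7.4], [0.6, 0, 0], 0]
[[0.0, -1.3, 8.2], [0.7, 0, 0], 0]
[[0.0, -1.9, 9.0], [0.8, 0, 0], 0]
[[0.0, -2.5, 9.7], [0.9, 0, 0], 0]
[[0.0, -3.2, 10.3], [1.0, 0, 0], 0]
[[0.0, -3.9, 10.9], [1.1, 0, 0], 0]
[[0.0, -4.7, 11.4], [1.2, 0, 0], 0]
[[0.0, -5.5, 11.8], [1.3, 0, 0], 0]
[[0.0, -6.4, 12.1], [1.4, 0, 0], 0]
[[0.0, -7.3, 12.4], [1.5, 0, 0], 0]
```

```bash
python3 -m crank '[[[4,4,-0.2],[0.15,0,0],0],[[6,6.9,-0.4],[0.3,0,0],0],[[8,6.9,-0.4],[0.38,0,0],0],[[11,6.9,-0.4],[0.38,0,0],0],[[13.5,6.9,-0.4],[0.38,0,0],0],[[15.2,6.9,-0.4],[0.38,0,0],0],[[15.2,6.9,-0.4],[0.38,0,0],0]]'
python3 - <<'E'
from h import *
im=snap("wrist","pics/w1.png");cv2.imwrite("pics/w1b.png",im[:,:,::-1])
E
```

```text
t: 4.25
tool_pos: [0.5289, 0.0889, 0.0588]
tcp_rot: [-2.3, 1.567, -2.674]
wrist_force: [0.5, 0.3, -0.8]
width: -0.0004
```

View pics/w1b.png

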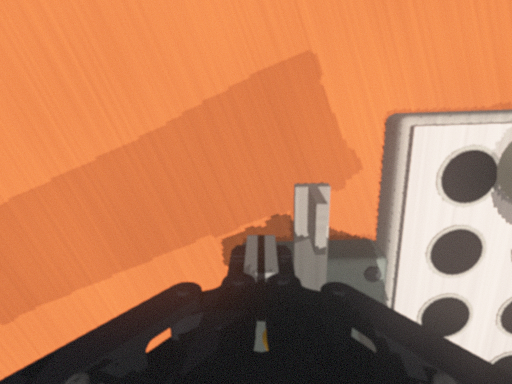

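The fingertip (262,255) stands beside the tab's push face (tab at about x=312), clear of it. Now I sweep most of the arc.

```bash
python3 -m crank '[[[0,0,1],[0,0,0],0],[[0,0,1.9],[0,0,0],0],[[0,0.1,2.8],[0.1,0,0],0],[[0,0.1,3.8],[0.2,0,0],0],[[0,0,4.7],[0.3,0,0],0],[[0,-0.2,5.6],[0.4,0,0],0],[[0,-0.5,6.5],[0.5,0,0],0],[[0,-0.9,7.4],[0.6,0,0],0],[[0,-1.3,8.2],[0.7,0,0],0],[[0,-1.9,9],[0.8,0,0],0],[[0,-2.5,9.7],[0.9,0,0],0],[[0,-3.2,10.3],[1,0,0],0],[[0,-3.9,10.9],[1.1,0,0],0],[[0,-4.7,11.4],[1.2,0,0],0],[[0,-5.5,11.8],[1.3,0,0],0],[[0,-6.4,12.1],[1.4,0,0],0],[[0,-6.4,12.1],[1.4,0,0],0]]'
python3 - <<'E'
from h import *
im=snap("wrist","pics/w2.png");cv2.imwrite("pics/w2b.png",im[:,:,::-1])
pts("wrist",{"clip_tab":.07,"stop_pin":.08,"stud":.068})
th=YAW
f=lambda t,d:S+.093*np.array([np.cos(t),np.sin(t)])+d*np.array([-np.sin(t),np.cos(t)])
for d in(.013,.010,.007,.004,.06):print(row(*f(th,d),.059,th-np.pi/2,0))
E
```

```text
t: 6.0
tool_pos: [0.6209, -0.0164, 0.0618]
tcp_rot: [1.122, 1.569, -0.656]
wrist_force: [0.2, 0.4, 0.0]
width: 0.0001
wrist clip_tab [131.5 335.8] 0.61 [0.5604 0.0851 0.07  ]
wrist stop_pin [121.8 101.9] 0.5 [0.7036 0.0391 0.08  ]
wrist stud [276.  348.3] 0.94 [ 0.5293 -0.006   0.068 ]
[[0.2, 0.1, 1.0], [0.1, 0, 0], 0]
[[0.2, 0.1, 1.3], [0.1, 0, 0], 0]
[[0.2, 0.1, 1.6], [0.1, 0, 0], 0]
[[0.2, 0.0, 1.9], [0.1, 0, 0], 0]
[[0.2, 0.6, -3.7], [0.1, 0, 0], 0]
```

View pics/w2b.png

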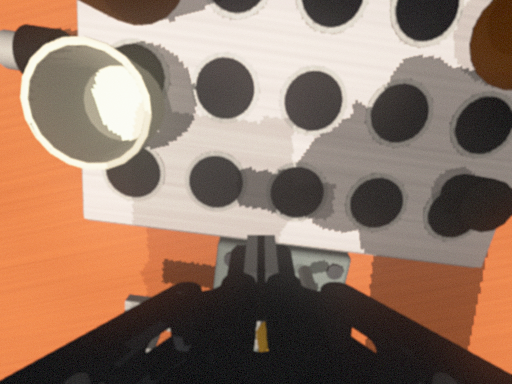

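```bash
python3 - <<'E'
from h import *
im=snap("scene","pics/s2.png");cv2.imwrite("pics/s2b.png",cv2.resize(im[130:300,150:360,::-1],None,fx=3,fy=3))
pts("scene",{"clip_tab":.07,"stud":.068,"wing_a":.068,"stop_pin":.08})
ci=env.camera_info("wrist");T=np.linalg.inv(ci["tool_from_camera"])
def pr(t):
    c=T@np.array([*t,1]);q=ci["K"]@np.array([c[0],-c[1],-c[2]]);return np.round(q[:2]/q[2])
print(pr([0,0,0]),pr([-.019,0,0]),pr([0,.011,.009]),pr([-.022,-.012,.03]),pr([-.022,.018,.03]))
E
```

```text
scene clip_tab [284.8 190.7] 0.55 [0.5578 0.0823 0.07  ]
scene stud [252.9 183.2] 0.71 [ 0.5323 -0.0042  0.068 ]
scene stop_pin [243.4 189.5] 0.94 [ 0.5658 -0.0294  0.08  ]
scene stop_pin [178.8 234. ] 0.17 [ 0.7158 -0.1856  0.08  ]
[261. 221.] [261. 234.] [275. 204.] [314. 256.] [317. 205.]
```

View pics/s2b.png

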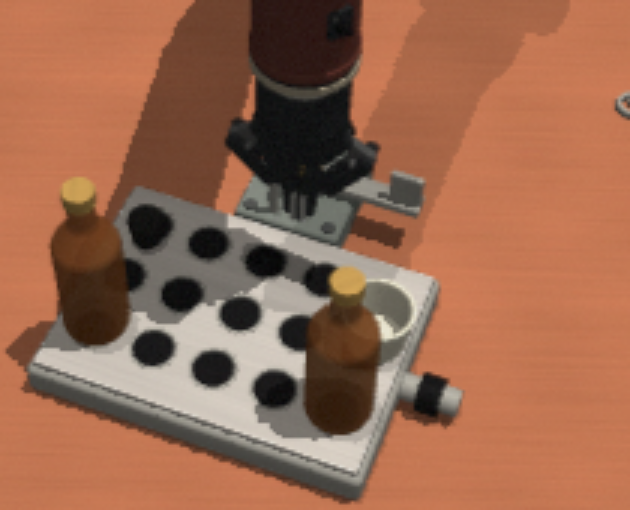

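```bash
python3 - <<'E'
from h import *
p,r=pose();print(p)
ims=[]
for c,(y,x) in(("scene",(150,200)),("side",(150,200))):
    im=snap(c,f"pics/{c}3.png").copy();ci=env.camera_info(c)
    for k,col in((0,(255,0,0)),(-.02,(0,255,0)),(-.04,(0,0,255))):
        q=np.array(ci["world_to_cam"])@np.array([*(p+r@[k,0,0]),1]);q=np.array(ci["K"])@[q[0],-q[1],-q[2]];q=q[:2]/q[2];print(c,k,q)
        im[int(q[1]),int(q[0])]=col
    ims.append(cv2.resize(im[y:y+75,x:x+100,::-1],None,fx=4,fy=4,interpolation=cv2.INTER_NEAREST))
cv2.imwrite("pics/c3.png",np.hstack(ims))
E
```

```text
[ 0.61992441 -0.01403209  0.06098785]
scene 0 [248.61236066 210.00097672]
scene -0.02 [248.74607595 205.2869449 ]
scene -0.04 [248.88303448 200.4585746 ]
side 0 [246.02718207 209.55700635]
side -0.02 [245.90179262 204.94073809]
side -0.04 [245.77461427 200.25861086]
```

View pics/c3.png

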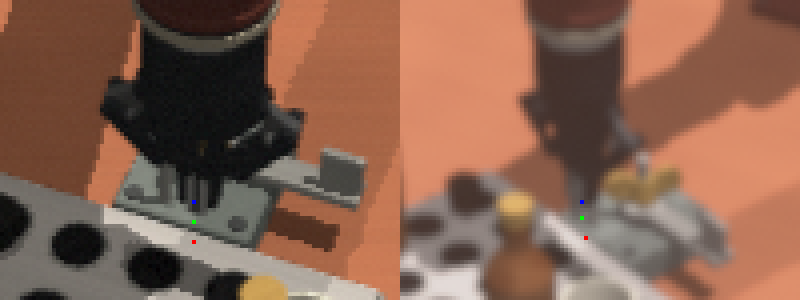

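The clip did not move. In both outside views the visible fingertip ends about 38 mm behind the reported TCP (it ends near the blue dot, not the red one), so the finger passed over the tab. I go back to the start side, over bare table, and check the tip height there.

```bash
python3 - <<'E'
from h import *
t=np.radians(68.7)
f=lambda t,d:S+.095*np.array([np.cos(t),np.sin(t)])+d*np.array([-np.sin(t),np.cos(t)])
a=f(t,.035)
for z in(.13,.06,.025):print(row(*a,z,t-np.pi/2,0))
E
```

```text
[[-6.9, -11.1, -8.6], [-1.4, 0, 0], 0]
[[0.1, -11.1, -8.6], [-1.4, 0, 0], 0]
[[3.6, -11.1, -8.6], [-1.4, 0, 0], 0]
```

```bash
python3 -m crank '[[[-4,0,-1],[0,0,0],0],[[-6.9,-2,-3],[-0.1,0,0],0],[[-6.9,-11.1,-8.6],[-1.4,0,0],0],[[-6.9,-11.1,-8.6],[-1.4,0,0],0],[[-6.9,-11.1,-8.6],[-1.4,0,0],0],[[-6.9,-11.1,-8.6],[-1.4,0,0],0],[[-6.9,-11.1,-8.6],[-1.4,0,0],0],[[-6.9,-11.1,-8.6],[-1.4,0,0],0],[[-6.9,-11.1,-8.6],[-1.4,0,0],0],[[-6.9,-11.1,-8.6],[-1.4,0,0],0],[[-6.9,-11.1,-8.6],[-1.4,0,0],0],[[-6.9,-11.1,-8.6],[-1.4,0,0],0],[[-4,-11.1,-8.6],[-1.4,0,0],0],[[0,-11.1,-8.6],[-1.4,0,0],0],[[2,-11.1,-8.6],[-1.4,0,0],0],[[3.6,-11.1,-8.6],[-1.4,0,0],0],[[3.6,-11.1,-8.6],[-1.4,0,0],0],[[3.6,-11.1,-8.6],[-1.4,0,0],0]]'
python3 - <<'E'
from h import *
p,r=pose();print(p,np.round(r,3))
ims=[]
for c,(y,x) in(("scene",(150,220)),("side",(150,230))):
    im=snap(c,f"pics/{c}4.png").copy();ci=env.camera_info(c)
    for k,col in((0,(255,0,0)),(-.02,(0,255,0)),(-.04,(0,0,255))):
        q=np.array(ci["world_to_cam"])@np.array([*(p+r@[k,0,0]),1]);q=np.array(ci["K"])@[q[0],-q[1],-q[2]];q=q[:2]/q[2];print(c,k,q)
        im[int(q[1]),int(q[0])]=col
    ims.append(cv2.resize(im[y:y+75,x:x+100,::-1],None,fx=4,fy=4,interpolation=cv2.INTER_NEAREST))
w=snap("wrist","pics/w4.png")[:,:,::-1]
cv2.imwrite("pics/c4.png",np.vstack([np.hstack(ims),cv2.resize(w[100:300,100:500],(400,200)).repeat(1,1) if 0 else np.hstack([w[150:400,100:500],w[150:400,100:500]*0])]))
E
```

```text
t: 8.35
tool_pos: [0.5287, 0.092, 0.0253]
tcp_rot: [-1.12, 1.57, -1.496]
wrist_force: [0.3, 0.5, 0.2]
width: 0.0002
[0.52865918 0.09204377 0.02533369] [[ 0.     0.367  0.93 ]
 [-0.     0.93  -0.367]
 [-1.    -0.     0.   ]]
scene 0 [286.81701942 193.09043584]
scene -0.02 [287.3762371  188.48238556]
scene -0.04 [287.94816014 183.76964087]
side 0 [285.091841   212.93664288]
side -0.02 [285.24271755 208.4529678 ]
side -0.04 [285.39569716 203.90679493]
```

View pics/c4.png

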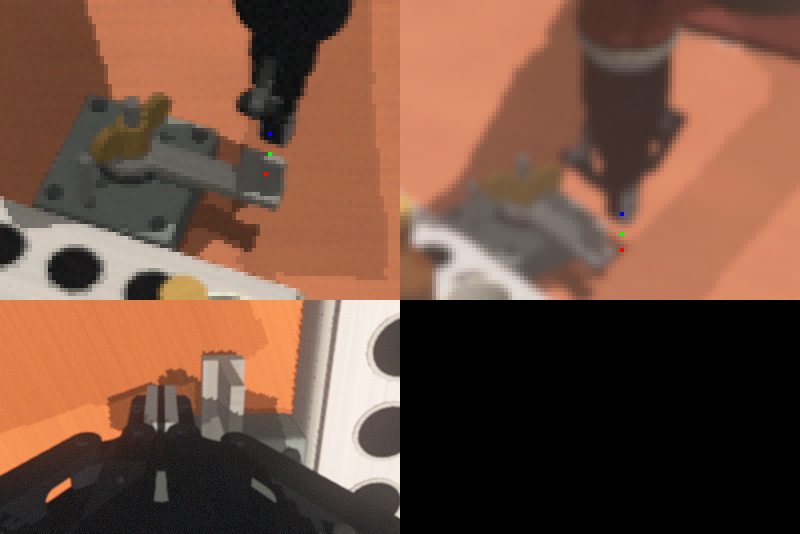

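The visible tip sits about 35–40 mm behind the reported TCP, so the tip height is roughly 0.06 now, level with the tab. I sweep the arc from here, slightly lower.

```bash
python3 - <<'E'
from h import *
t=np.radians(68.7)
f=lambda t,d:S+.095*np.array([np.cos(t),np.sin(t)])+d*np.array([-np.sin(t),np.cos(t)])
print(row(*f(t,.02),.022,t-np.pi/2,0))
for th in np.linspace(t,YAW,16):print(row(*f(th,.013),.022,th-np.pi/2,0))
E
```

```text
[[0.4, -0.0, 1.4], [-0.0, 0, 0], 0]
[[0.4, -0.0, 2.1], [-0.0, 0, 0], 0]
[[0.4, 0.1, 3.1], [0.1, 0, 0], 0]
[[0.4, 0.1, 4.1], [0.2, 0, 0], 0]
[[0.4, -0.0, 5.0], [0.3, 0, 0], 0]
[[0.4, -0.2, 5.9], [0.4, 0, 0], 0]
[[0.4, -0.5, 6.9], [0.5, 0, 0], 0]
[[0.4, -0.9, 7.7], [0.6, 0, 0], 0]
[[0.4, -1.4, 8.6], [0.7, 0, 0], 0]
[[0.4, -1.9, 9.4], [0.8, 0, 0], 0]
[[0.4, -2.6, 10.1], [0.9, 0, 0], 0]
[[0.4, -3.3, 10.7], [1.0, 0, 0], 0]
[[0.4, -4.0, 11.3], [1.1, 0, 0], 0]
[[0.4, -4.8, 11.8], [1.19, 0, 0], 0]
[[0.4, -5.7, 12.3], [1.29, 0, 0], 0]
[[0.4, -6.6, 12.6], [1.39, 0, 0], 0]
[[0.4, -7.5, 12.8], [1.49, 0, 0], 0]
```

```bash
python3 -m crank '[[[0.2,0,0.7],[0,0,0],0],[[0.4,0,1.4],[0,0,0],0],[[0.4,0,2.1],[0,0,0],0],[[0.4,0.1,3.1],[0.1,0,0],0],[[0.4,0.1,4.1],[0.2,0,0],0],[[0.4,0,5],[0.3,0,0],0],[[0.4,-0.2,5.9],[0.4,0,0],0]]'
python3 - <<'E'
from h import *
t=np.radians(68.7)
im=snap("wrist","pics/w5.png");cv2.imwrite("pics/w5b.png",im[:,:,::-1])
pts("wrist",{"clip_tab":.07,"stop_pin":.08,"stud":.068});print(env.get_obs()["wrist_force"])
E
```

```text
t: 9.2
tool_pos: [0.5833, 0.0689, 0.0208]
tcp_rot: [-2.905, 1.57, 2.6]
wrist_force: [-1.4, 1.4, 0.5]
width: -0.0001
wrist clip_tab [298.  258.6] 0.72 [0.5969 0.0571 0.07  ]
[ 1.14955353 -0.48473494 -0.50706209]
```

View pics/w5b.png

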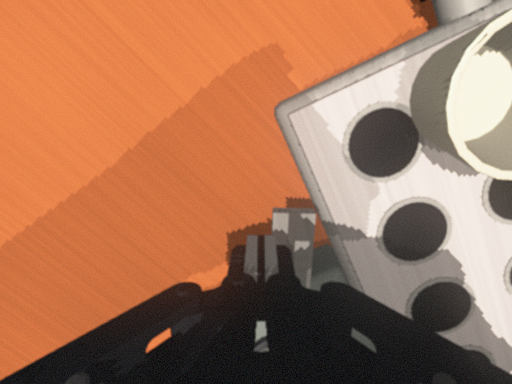

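Contact is made: the tab (295,235) is against the finger and has turned. I continue the arc.

```bash
python3 - <<'E'
from h import *
f=lambda t,d:S+.095*np.array([np.cos(t),np.sin(t)])+d*np.array([-np.sin(t),np.cos(t)])
p,r=pose();a=np.arctan2(r[1,2],r[0,2])+np.pi/2
d=p[:2]-S;print(np.degrees(a),d@[np.cos(a),np.sin(a)],d@[-np.sin(a),np.cos(a)])
for th in np.linspace(a,YAW,13):print(row(*f(th,.013),.022,th-np.pi/2,0))
E
```

```text
45.781995222743014 0.0943076294042987 0.013642316878535243
[[-0.1, 0.1, 0.1], [-0.0, 0, 0], 0]
[[-0.1, 0.1, 0.9], [0.09, 0, 0], 0]
[[-0.1, 0.1, 1.8], [0.18, 0, 0], 0]
[[-0.1, 0.1, 2.7], [0.27, 0, 0], 0]
[[-0.1, -0.1, 3.5], [0.37, 0, 0], 0]
[[-0.1, -0.3, 4.4], [0.46, 0, 0], 0]
[[-0.1, -0.6, 5.2], [0.55, 0, 0], 0]
[[-0.1, -1.0, 6.0], [0.64, 0, 0], 0]
[[-0.1, -1.5, 6.7], [0.73, 0, 0], 0]
[[-0.1, -2.0, 7.4], [0.82, 0, 0], 0]
[[-0.1, -2.6, 8.1], [0.91, 0, 0], 0]
[[-0.1, -3.2, 8.7], [1.01, 0, 0], 0]
[[-0.1, -3.9, 9.2], [1.1, 0, 0], 0]
```

```bash
python3 -m crank '[[[-0.1,0.1,0.9],[0.09,0,0],0],[[-0.1,0.1,1.8],[0.18,0,0],0],[[-0.1,0.1,2.7],[0.27,0,0],0],[[-0.1,-0.1,3.5],[0.37,0,0],0],[[-0.1,-0.3,4.4],[0.46,0,0],0],[[-0.1,-0.6,5.2],[0.55,0,0],0],[[-0.1,-1,6],[0.64,0,0],0],[[-0.1,-1.5,6.7],[0.73,0,0],0],[[-0.1,-2,7.4],[0.82,0,0],0],[[-0.1,-2.6,8.1],[0.91,0,0],0],[[-0.1,-3.2,8.7],[1.01,0,0],0],[[-0.1,-3.5,9],[1.06,0,0],0],[[-0.1,-3.5,9],[1.06,0,0],0]]'
python3 - <<'E'
from h import *
im=snap("wrist","pics/w6.png")
pts("wrist",{"clip_tab":.07,"stop_pin":.08,"stud":.068});print(env.get_obs()["wrist_force"])
f=lambda t,d:S+.095*np.array([np.cos(t),np.sin(t)])+d*np.array([-np.sin(t),np.cos(t)])
p,r=pose();a=np.arctan2(r[1,2],r[0,2])+np.pi/2
d=p[:2]-S;print(np.degrees(a),d@[np.cos(a),np.sin(a)],d@[-np.sin(a),np.cos(a)])
for e in(.013,.009,.005):print(row(*f(YAW,e),.022,YAW-np.pi/2,0))
E
```

```text
t: 10.7
tool_pos: [0.6221, -0.0194, 0.0217]
tcp_rot: [-1.333, 1.57, 3.117]
wrist_force: [-0.6, 0.3, 0.1]
width: -0.0
wrist clip_tab [300.1 260.8] 0.8 [ 0.6173 -0.0368  0.07  ]
[-0.37631496 -0.28528274  0.35508207]
-14.940458424612693 0.09511025100946523 0.015069055285233095
[[-0.0, 0.0, 0.6], [0.04, 0, 0], 0]
[[-0.0, 0.0, 1.0], [0.04, 0, 0], 0]
[[-0.0, 0.0, 1.4], [0.04, 0, 0], 0]
```

```bash
python3 -m crank '[[[0,0,0.2],[0.04,0,0],0],[[0,0,0.4],[0.04,0,0],0],[[0,0,0.4],[0.04,0,0],0]]'; python3 -m crank '[[[0,0,0.2],[0,0,0],0],[[0,0,0.2],[0,0,0],0]]';  python3 -m crank '[[[0,0,0.2],[0,0,0],0],[[0,0,0.2],[0,0,0],0]]'
```

```text
t: 11.2
tool_pos: [0.6216, -0.0227, 0.022]
tcp_rot: [2.931, 1.57, 1.059]
wrist_force: [-0.0, 1.2, 1.1]
width: -0.0001
t: 11.4
tool_pos: [0.6216, -0.0228, 0.022]
tcp_rot: [3.114, 1.568, 1.243]
wrist_force: [2.0, 7.3, 0.8]
width: -0.0003
t: 11.6
tool_pos: [0.6215, -0.0229, 0.0221]
tcp_rot: [3.131, 1.566, 1.261]
wrist_force: [2.3, 11.0, 0.6]
width: 0.0001
```

The clip is against its pin: the position no longer changes while the force rises to 11 N. Next I back off, rise, and go over the stud with the fingers half open, one behind each wing. That way both push faces are stroked together with nothing squeezed.

```bash
python3 - <<'E'
from h import *
P=pose();print(env.get_obs()["qpos"].round(2))
print(row(*S,.13,np.radians(45),.5))
E
```

```text
[-0.8   0.65  1.05  1.76 -0.63  1.11 -1.41]
[[-10.8, -9.5, 1.4], [-2.66, 0, 0], 0.5]
```

```bash
python3 -m crank '[[[0,0,-1],[0,0,0],0],[[0,0,-3],[0,0,0],0],[[-5,0,-3],[0,0,0],0],[[-10.8,0,-3],[0,0,0],0],[[-10.8,-9.5,1.4],[-2.66,0,0],0.5],[[-10.8,-9.5,1.4],[-2.66,0,0],0.5],[[-10.8,-9.5,1.4],[-2.66,0,0],0.5],[[-10.8,-9.5,1.4],[-2.66,0,0],0.5],[[-10.8,-9.5,1.4],[-2.66,0,0],0.5],[[-10.8,-9.5,1.4],[-2.66,0,0],0.5],[[-10.8,-9.5,1.4],[-2.66,0,0],0.5],[[-10.8,-9.5,1.4],[-2.66,0,0],0.5],[[-10.8,-9.5,1.4],[-2.66,0,0],0.5],[[-10.8,-9.5,1.4],[-2.66,0,0],0.5],[[-10.8,-9.5,1.4],[-2.66,0,0],0.5],[[-10.8,-9.5,1.4],[-2.66,0,0],0.5],[[-10.8,-9.5,1.4],[-2.66,0,0],0.5],[[-10.8,-9.5,1.4],[-2.66,0,0],0.5],[[-10.8,-9.5,1.4],[-2.66,0,0],0.5],[[-10.8,-9.5,1.4],[-2.66,0,0],0.5]]'
python3 -m crank '[[[0,0,0],[-0.42,0,0],0.5],[[0,0,0],[-0.42,0,0],0.5],[[0,0,0],[-0.42,0,0],0.5],[[0,0,0],[-0.42,0,0],0.5]]'
python3 - <<'E'
from h import *
P=pose();print(env.get_obs()["qpos"].round(2),np.degrees(np.arctan2(P[1][1,2],P[1][0,2])))
print(row(*S,.10,np.radians(45),.5))
im=snap("wrist","pics/w7.png");pts("wrist",Z)
s=snap("scene","pics/s7.png")
cv2.imwrite("pics/c7.png",np.hstack([im[100:400,60:460,::-1],cv2.resize(s[140:215,205:305,::-1],(400,300))]))
E
```

```text
t: 13.6
tool_pos: [0.5254, -0.0123, 0.1299]
tcp_rot: [-2.211, 1.57, -1.679]
wrist_force: [0.2, -0.4, 0.5]
width: 0.0427
t: 14.0
tool_pos: [0.5254, -0.0123, 0.1299]
tcp_rot: [-2.709, 1.57, -1.761]
wrist_force: [0.8, 1.0, 0.5]
width: 0.0428
[-0.82  0.15  0.84  1.88 -0.12  1.16  1.01] 54.31145694158716
[[3.0, 0.1, 0.4], [0.16, 0, 0], 0.5]
wrist stud [268.3 191.6] 0.76 [ 0.5285 -0.0071  0.068 ]
wrist clip_tab [267.9 172.2] 0.69 [0.5149 0.0024 0.07  ]
wrist clip_tab [299.3 289.6] 0.57 [ 0.6178 -0.0372  0.07  ]
wrist wing_a [260.9 231.8] 0.85 [ 0.5536 -0.0324  0.068 ]
wrist wing_a [276.7 151. ] 0.76 [0.5056 0.0175 0.068 ]
wrist wing_b [260.9 231.8] 0.85 [ 0.5537 -0.0323  0.068 ]
wrist wing_b [276.7 151. ] 0.76 [0.5056 0.0176 0.068 ]
wrist stop_pin [264.8 250.6] 0.96 [ 0.5646 -0.0362  0.08  ]
wrist rinser [267.6 170.7] 0.8 [ 0.5284 -0.0056  0.    ]
wrist bung [199.3 316.9] 0.52 [ 0.6054 -0.1476  0.038 ]
wrist cap_cup [422.  286.3] 0.67 [0.7068 0.0554 0.038 ]
wrist bottle_l [419.5 348.6] 0.52 [0.7746 0.0178 0.038 ]
wrist bottle_r [419.5 348.6] 0.52 [0.7745 0.0178 0.038 ]Traceback (most recent call last):
  File "<stdin>", line 6, in <module>
    return _nx.concatenate(arrs, 1, dtype=dtype, casting=casting)
           ~~~~~~~~~~~~~~~^^^^^^^^^^^^^^^^^^^^^^^^^^^^^^^^^^^^^^^
ValueError: all the input array dimensions except for the concatenation axis must match exactly, but along dimension 0, the array at index 0 has size 284 and the array at index 1 has size 300
```

```bash
sed -i 's/^S=.*/S=np.array([.5285,-.0075]);YAW=np.radians(-18)/' h.py
python3 -m crank '[[[3,0,0.6],[0,0,0],0.5],[[6,0,0.6],[0,0,0],0.5],[[8,0,0.6],[0,0,0],0.5],[[8,0,0.6],[0,0,0],0.5]]'; python3 -m crank '[[[0.5,0,0],[0,0,0],0.5],[[1,0,0],[0,0,0],0.5],[[1.5,0,0],[0,0,0],0.5],[[1.8,0,0],[0,0,0],0.5],[[1.8,0,0],[0,0,0],0.5]]'
python3 - <<'E'
from h import *
print(pose()[0],env.get_obs()["wrist_force"])
im=snap("wrist","pics/w8.png")
s=snap("scene","pics/s8.png");s2=snap("side","pics/s8b.png")
f=lambda s,x,y:cv2.resize(s[y:y+70,x:x+100,::-1],(400,280),interpolation=cv2.INTER_CUBIC)
cv2.imwrite("pics/c8.png",np.vstack([np.hstack([f(s,205,145),f(s2,205,155)]),np.hstack([im[100:380,60:460,::-1],0*im[100:380,60:460]])]))
E
```

```text
t: 15.0
tool_pos: [0.527, -0.0071, 0.0476]
tcp_rot: [2.516, 1.566, -2.821]
wrist_force: [-0.3, 0.9, 0.3]
width: 0.043
t: 15.5
tool_pos: [0.5289, -0.0069, 0.0318]
tcp_rot: [2.218, 1.571, -3.119]
wrist_force: [0.1, 0.4, 0.6]
width: 0.0425
[ 0.52888688 -0.00694126  0.03178735] [0.12126191 0.40428323 0.64442756]
```

View pics/c8.png

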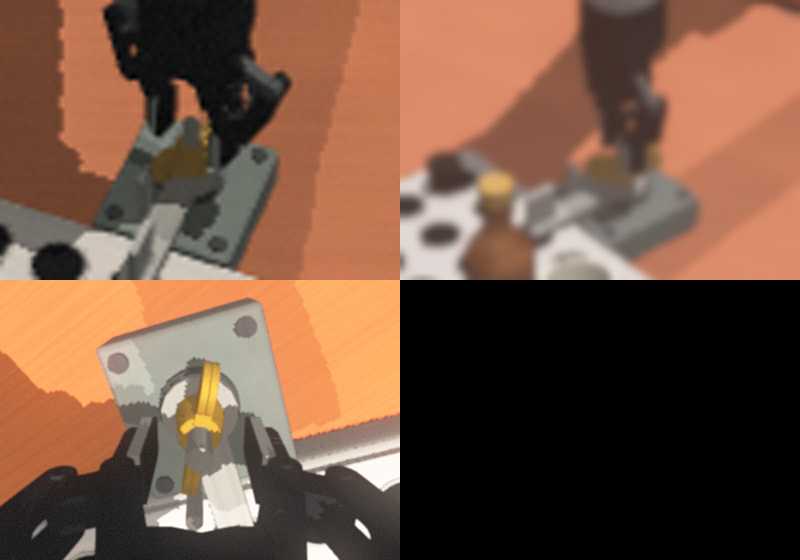

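The clip lies over the tray, home. The gripper straddles the nut, with one finger on each side of the wing line and the palm clear above the stud. First stroke.

```bash
python3 -m crank '[[[0.3,0,0],[0.12,0,0],0.5],[[0.6,0,0],[0.24,0,0],0.5],[[0.6,0,0],[0.36,0,0],0.5],[[0.6,0,0],[0.48,0,0],0.5],[[0.6,0,0],[0.6,0,0],0.5],[[0.6,0,0],[0.72,0,0],0.5],[[0.6,0,0],[0.84,0,0],0.5],[[0.6,0,0],[0.96,0,0],0.5],[[0.6,0,0],[1.08,0,0],0.5],[[0.6,0,0],[1.2,0,0],0.5],[[0.6,0,0],[1.32,0,0],0.5],[[0.6,0,0],[1.44,0,0],0.5],[[0.6,0,0],[1.56,0,0],0.5],[[0.6,0,0],[1.68,0,0],0.5],[[0.6,0,0],[1.8,0,0],0.5],[[0.6,0,0],[1.92,0,0],0.5],[[0.6,0,0],[2.04,0,0],0.5],[[0.6,0,0],[2.16,0,0],0.5],[[0.6,0,0],[2.28,0,0],0.5],[[0.6,0,0],[2.4,0,0],0.5]]'
cat >> h.py <<'E'
def nut():
    o=env.get_obs();P=pose();print("q7",o["qpos"][6].round(2),"az",np.degrees(np.arctan2(P[1][1,2],P[1][0,2])).round(1),"tz",np.round(o["wrist_torque"],2),P[0].round(4))
    for c in("wrist","scene","side"):
        env.capture(c)
        for n in("wing_a","clip_tab"):
            for q in env.spot_point(c,n)[:2]:
                w=at(c,q["xy"],.069);d=w[:2]-S;print(c,n,round(q["conf"],2),"az",np.degrees(np.arctan2(d[1],d[0])).round(0),"r",np.hypot(*d).round(3))
E
python3 -c "from h import *;nut()"
```

```text
t: 17.65
tool_pos: [0.5288, -0.0069, 0.026]
tcp_rot: [-1.709, 1.57, 3.116]
wrist_force: [-1.1, -0.2, 0.1]
width: 0.0427
q7 -0.94 az -83.6 tz [-0.06  0.31  0.04] [ 0.5288 -0.0069  0.026 ]
wrist wing_a 0.89 az 62.0 r 0.035
wrist wing_a 0.85 az -121.0 r 0.035
wrist clip_tab 0.64 az -19.0 r 0.094
scene wing_a 0.47 az 49.0 r 0.042
scene wing_a 0.42 az -115.0 r 0.033
scene clip_tab 0.82 az -15.0 r 0.099
side wing_a 0.64 az 60.0 r 0.036
side wing_a 0.53 az -111.0 r 0.045
side clip_tab 0.79 az -13.0 r 0.096
```

The nut follows, with the wings about 36° ahead of the fingers as computed. I continue the stroke.

```bash
python3 -m crank '[[[0,0,0],[0.12,0,0],0.5],[[0,0,0],[0.24,0,0],0.5],[[0,0,0],[0.36,0,0],0.5],[[0,0,0],[0.48,0,0],0.5],[[0,0,0],[0.6,0,0],0.5],[[0,0,0],[0.72,0,0],0.5],[[0,0,0],[0.84,0,0],0.5],[[0,0,0],[0.96,0,0],0.5],[[0,0,0],[1.08,0,0],0.5],[[0,0,0],[1.2,0,0],0.5],[[0,0,0],[1.32,0,0],0.5],[[0,0,0],[1.4,0,0],0.5],[[0,0,0],[1.4,0,0],0.5]]'
python3 -c "from h import *;nut();print(env.get_obs()['qpos'].round(2))"
```

```text
t: 19.4
tool_pos: [0.5291, -0.0072, 0.026]
tcp_rot: [2.327, 1.571, -0.528]
wrist_force: [0.9, -0.8, -0.8]
width: 0.0426
q7 -2.28 az -163.6 tz [-0.1   0.04  0.02] [ 0.5291 -0.0072  0.026 ]
wrist wing_a 0.83 az 161.0 r 0.037
wrist wing_a 0.71 az -21.0 r 0.034
wrist clip_tab 0.65 az -20.0 r 0.095
scene wing_a 0.51 az -11.0 r 0.037
scene wing_a 0.36 az 165.0 r 0.031
scene clip_tab 0.52 az -22.0 r 0.101
side wing_a 0.52 az -34.0 r 0.037
side wing_a 0.43 az 169.0 r 0.045
side clip_tab 0.63 az -11.0 r 0.104
[-1.11  0.67  1.37  1.99 -0.74  1.13 -2.27]
```

```bash
python3 -m crank '[[[0,0,0],[-0.14,0,0],0.5],[[-2,0,0],[-0.28,0,0],0.5],[[-4.5,0,0],[-0.4,0,0],0.5],[[-4.5,0,0],[-0.55,0,0],0.5],[[-4.5,0,0],[-0.69,0,0],0.5],[[-4.5,0,0],[-0.83,0,0],0.5],[[-4.5,0,0],[-0.97,0,0],0.5],[[-4.5,0,0],[-1.11,0,0],0.5],[[-4.5,0,0],[-1.25,0,0],0.5],[[-4.5,0,0],[-1.39,0,0],0.5],[[-4.5,0,0],[-1.53,0,0],0.5],[[-4.5,0,0],[-1.67,0,0],0.5],[[-4.5,0,0],[-1.81,0,0],0.5],[[-4.5,0,0],[-1.95,0,0],0.5],[[-4.5,0,0],[-2.09,0,0],0.5],[[-4.5,0,0],[-2.23,0,0],0.5],[[-4.5,0,0],[-2.37,0,0],0.5],[[-4.5,0,0],[-2.51,0,0],0.5],[[-4.5,0,0],[-2.65,0,0],0.5],[[-4.5,0,0],[-2.8,0,0],0.5]]'
python3 -m crank '[[[0,0,0],[-0.14,0,0],0.5],[[0,0,0],[-0.28,0,0],0.5],[[0,0,0],[-0.42,0,0],0.5],[[0,0,0],[-0.56,0,0],0.5],[[0,0,0],[-0.7,0,0],0.5],[[0,0,0],[-0.84,0,0],0.5],[[0,0,0],[-0.98,0,0],0.5],[[0,0,0],[-1.12,0,0],0.5],[[0,0,0],[-1.2,0,0],0.5],[[0,0,0],[-1.2,0,0],0.5],[[0,0,0],[-1.2,0,0],0.5]]'
python3 -c "
from h import *
nut();print(row(*S,.026,np.radians(65),.5))"
```

```text
t: 21.85
tool_pos: [0.5287, -0.0068, 0.0709]
tcp_rot: [2.748, 1.57, 2.7]
wrist_force: [0.3, 0.6, -0.4]
width: 0.0427
t: 22.95
tool_pos: [0.5288, -0.0069, 0.0709]
tcp_rot: [1.511, 1.57, 2.654]
wrist_force: [0.6, 0.4, -0.7]
width: 0.0424
q7 1.21 az 65.5 tz [-0.05 -0.01 -0.01] [ 0.5288 -0.0069  0.0709]
wrist wing_a 0.92 az 158.0 r 0.036
wrist clip_tab 0.75 az -19.0 r 0.098
wrist clip_tab 0.32 az -64.0 r 0.127
scene wing_a 0.53 az 159.0 r 0.03
scene wing_a 0.46 az -19.0 r 0.034
scene clip_tab 0.58 az -20.0 r 0.092
side wing_a 0.52 az 169.0 r 0.04
side wing_a 0.41 az -16.0 r 0.038
side clip_tab 0.68 az 31.0 r 0.083
side clip_tab 0.61 az -13.0 r 0.101
[[4.5, 0.0, -0.1], [0.01, 0, 0], 0.5]
```

```bash
python3 -m crank '[[[1.5,0,0],[0,0,0],0.5],[[3,0,0],[0,0,0],0.5],[[4.5,0,0],[0.02,0,0],0.5],[[4.5,0,0],[0.14,0,0],0.5],[[4.5,0,0],[0.28,0,0],0.5],[[4.5,0,0],[0.4,0,0],0.5],[[4.5,0,0],[0.52,0,0],0.5],[[4.5,0,0],[0.64,0,0],0.5],[[4.5,0,0],[0.76,0,0],0.5],[[4.5,0,0],[0.88,0,0],0.5],[[4.5,0,0],[1,0,0],0.5],[[4.5,0,0],[1.12,0,0],0.5],[[4.5,0,0],[1.24,0,0],0.5],[[4.5,0,0],[1.36,0,0],0.5],[[4.5,0,0],[1.48,0,0],0.5],[[4.5,0,0],[1.6,0,0],0.5],[[4.5,0,0],[1.72,0,0],0.5],[[4.5,0,0],[1.84,0,0],0.5],[[4.5,0,0],[1.96,0,0],0.5],[[4.5,0,0],[2.08,0,0],0.5]]'
python3 -m crank '[[[0,0,0],[0.12,0,0],0.5],[[0,0,0],[0.24,0,0],0.5],[[0,0,0],[0.36,0,0],0.5],[[0,0,0],[0.48,0,0],0.5],[[0,0,0],[0.6,0,0],0.5],[[0,0,0],[0.72,0,0],0.5],[[0,0,0],[0.84,0,0],0.5],[[0,0,0],[0.96,0,0],0.5],[[0,0,0],[1.08,0,0],0.5],[[0,0,0],[1.2,0,0],0.5],[[0,0,0],[1.3,0,0],0.5],[[0,0,0],[1.4,0,0],0.5],[[0,0,0],[1.5,0,0],0.5],[[0,0,0],[1.6,0,0],0.5],[[0,0,0],[1.6,0,0],0.5]]'
python3 -c "
from h import *
nut()"
```

```text
t: 25.4
tool_pos: [0.5286, -0.0073, 0.0255]
tcp_rot: [-1.457, 1.57, -2.397]
wrist_force: [-1.7, -0.9, -0.0]
width: 0.0425
t: 26.9
tool_pos: [0.5288, -0.0072, 0.0256]
tcp_rot: [0.619, 1.57, -1.917]
wrist_force: [-0.2, 0.4, -0.3]
width: 0.0427
q7 -1.98 az -145.3 tz [-0.05  0.06  0.01] [ 0.5288 -0.0072  0.0256]
wrist wing_a 0.84 az -4.0 r 0.035
wrist wing_a 0.59 az 177.0 r 0.038
wrist clip_tab 0.79 az -19.0 r 0.095
scene wing_a 0.45 az -171.0 r 0.035
scene wing_a 0.36 az -2.0 r 0.04
scene clip_tab 0.8 az -24.0 r 0.093
side wing_a 0.42 az -178.0 r 0.047
side wing_a 0.41 az -10.0 r 0.031
side clip_tab 0.74 az -20.0 r 0.095
```

```bash
python3 -m crank '[[[0,0,0],[0.08,0,0],0.5],[[0,0,0],[0.16,0,0],0.5],[[0,0,0],[0.22,0,0],0.5],[[0,0,0],[0.22,0,0],0.5]]'
python3 -c "
from h import *
nut()"
python3 -m crank '[[[0,0,0],[0.04,0,0],0.5],[[0,0,0],[0.04,0,0],0.5]]'
python3 -c "
from h import *
o=env.get_obs();print(o['wrist_torque'],o['tau'][6],o['qpos'][6])"
python3 -m crank '[[[0,0,0],[0.04,0,0],0.5],[[0,0,0],[0.04,0,0],0.5]]'
python3 -c "
from h import *
o=env.get_obs();print(o['wrist_torque'],o['tau'][6],o['qpos'][6])"
```

```text
t: 27.75
tool_pos: [0.529, -0.0071, 0.0259]
tcp_rot: [1.64, 1.571, -1.114]
wrist_force: [0.4, -0.4, 0.3]
width: 0.0427
q7 -2.19 az -157.8 tz [-0.15 -0.04 -0.03] [ 0.529  -0.0071  0.0259]
wrist wing_a 0.88 az 166.0 r 0.038
wrist wing_a 0.66 az -16.0 r 0.035
wrist clip_tab 0.61 az -19.0 r 0.093
scene wing_a 0.43 az -10.0 r 0.042
scene wing_a 0.39 az 163.0 r 0.045
scene clip_tab 0.58 az -14.0 r 0.091
side wing_a 0.6 az 169.0 r 0.043
side wing_a 0.37 az -23.0 r 0.026
side clip_tab 0.79 az -14.0 r 0.106
side clip_tab 0.56 az -27.0 r 0.035
t: 28.4
tool_pos: [0.529, -0.007, 0.026]
tcp_rot: [1.92, 1.571, -0.875]
wrist_force: [0.8, -0.7, -0.4]
width: 0.0425
[-0.20050041 -0.0490027   0.01601952] -0.6604483164846897 -2.2309096174469993
t: 28.6
tool_pos: [0.529, -0.0071, 0.0259]
tcp_rot: [1.461, 1.571, -1.373]
wrist_force: [1.1, -1.1, 0.2]
width: 0.0428
[-0.23090092 -0.03448121  0.0209727 ] -0.6735594570636749 -2.2687960174573214
```

```bash
C="from h import *
o=env.get_obs();print(o['wrist_torque'].round(2),o['tau'][6],o['qpos'][6])"
python3 -m crank '[[[0,0,0],[0.03,0,0],0.5],[[0,0,0],[0.03,0,0],0.5]]'|grep force; python3 -c "$C"
python3 -m crank '[[[0,0,0],[0.03,0,0],0.5],[[0,0,0],[0.03,0,0],0.5]]'|grep force; python3 -c "$C"
python3 -m crank '[[[0,0,0],[0.03,0,0],0.5],[[0,0,0],[0.03,0,0],0.5]]'|grep force; python3 -c "$C
nut()"
```

```text
wrist_force: [0.2, -4.5, -1.9]
[-0.85 -0.12  0.21] -0.6230008788406849 -2.298654174249974
wrist_force: [-0.3, -5.3, -0.7]
[-1.17 -0.07  1.09] -1.5304767340421677 -2.328115710013333
wrist_force: [-0.5, -5.9, -1.5]
[-1.43 -0.06  2.45] -2.917013168334961 -2.3559385823696197
q7 -2.36 az -167.4 tz [-1.43 -0.06  2.45] [ 0.529  -0.0076  0.026 ]
wrist wing_a 0.6 az -19.0 r 0.035
wrist clip_tab 0.58 az -19.0 r 0.094
scene wing_a 0.49 az 154.0 r 0.029
scene wing_a 0.36 az -12.0 r 0.04
scene clip_tab 0.85 az -17.0 r 0.1
side wing_a 0.54 az 133.0 r 0.032
side wing_a 0.45 az -2.0 r 0.037
side clip_tab 0.8 az -8.0 r 0.107
```

The torque climbs to 2.45 N m with the wings in line with the clip (-19° both), so the nut is at its stop. I release, rise, and check from above.

```bash
python3 -m crank '[[[0,0,0],[-0.1,0,0],0.5],[[0,0,0],[-0.25,0,0],0.5],[[-2,0,0],[-0.3,0,0],0.5],[[-5,0,0],[-0.3,0,0],0.5],[[-10,0,0],[-0.4,0,0],0.5],[[-15,0,0],[-0.5,0,0],0.5],[[-17,0,0],[-0.5,0,0],0.5],[[-17,0,0],[-0.5,0,0],0.5],[[-17,0,0],[-0.5,0,0],0.5]]'
python3 - <<'E'
from h import *
nut()
pts("wrist",{"stop_pin":.08,"stud":.068})
w=snap("wrist","pics/w9.png");s=snap("scene","pics/s9.png")
cv2.imwrite("pics/c9.png",np.hstack([w[84:384,100:500,::-1],cv2.resize(s[120:292,140:370,::-1],(400,300))]))
E
```

```text
t: 30.55
tool_pos: [0.5288, -0.0059, 0.1957]
tcp_rot: [-2.195, 1.569, 1.664]
wrist_force: [0.4, 0.1, -1.7]
width: 0.0424
q7 -2.28 az -138.9 tz [-0.09  0.04  0.04] [ 0.5288 -0.0059  0.1957]
wrist wing_a 0.9 az -23.0 r 0.035
wrist wing_a 0.89 az 164.0 r 0.038
wrist clip_tab 0.77 az -20.0 r 0.091
scene wing_a 0.6 az 15.0 r 0.208
scene wing_a 0.53 az 152.0 r 0.034
scene clip_tab 0.62 az -22.0 r 0.091
scene clip_tab 0.23 az 81.0 r 0.38
side wing_a 0.66 az 152.0 r 0.034
side wing_a 0.61 az -34.0 r 0.026
side clip_tab 0.67 az -7.0 r 0.096
side clip_tab 0.53 az 20.0 r 0.22
wrist stop_pin [253.3 123.3] 0.59 [ 0.5657 -0.0396  0.08  ]
wrist stud [261.5 171.7] 0.75 [ 0.528  -0.0079  0.068 ]
wrist stud [212.4  84. ] 0.72 [ 0.617  -0.0407  0.068 ]
```

View pics/c9.png

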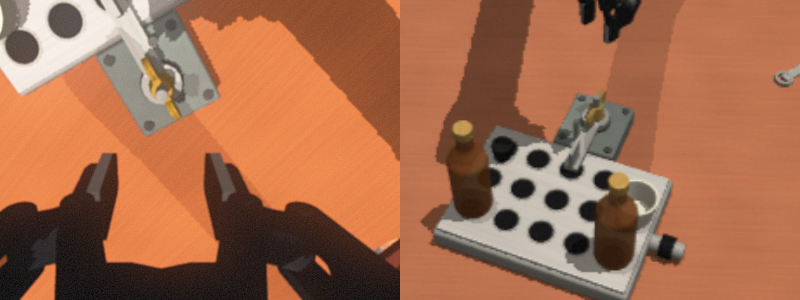

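```bash
python3 -c "
from h import *
o=env.get_obs();print(o['t'],o['wrist_force']);print(env.close_job())"
```

```text
31.2 [-0.18068759 -0.36949011 -0.51791855]
the job is handed in; nothing more can be done
None
```

The drain tray is clamped: the clip lies over it against its stop pin and the wing nut is turned to its stop. I handed the job in at 31 s, with the arm clear above.

- **Clip:** I pushed it home with the closed fingertip on the tab. At the pin it stopped moving while the force rose to 11 N.
- **Nut:** I turned it about 330° (5.8 rad) in two strokes. The half-open fingers pushed both wings' push faces together, without squeezing. At the stop the torque rose to 2.45 N m.
- **Last checks:** From the wrist camera, the wing line (about -19°) and the clip (about -20°) are aligned. The bottles, cup and bung look undisturbed, and the wrist force is about 0.
- **First try missed:** My first clip sweep passed over the tab without touching anything. The visible fingertip sits about 35–40 mm behind the reported TCP. I lowered the tool to match and repeated the sweep.
- **Disagreements:** The scene and side cameras' readings of the wings and tab scattered by 10–20° or more and included some false hits. I relied on the wrist camera and the contact forces instead.

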